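# Snug the bolt cradle with the star wheel

### The job

Lift the adjusting bar out of its stand and, working its blade through the slot on top of the bolt cradle (its exact place along the cradle is not measured), advance the hidden star wheel one tooth at a time until the jaw holds the bolt against the end stop with its sprung pad pushed about halfway back (7 of its 14 mm; 4 to 10 mm will do, never over 12.5 mm). Feel your way gently: never let the bar bear on the cradle or wheel with more than 40 N, and do not push on the cradle with the gripper or touch the bolt. Then put the bar back in its stand, upright and fully home, and let go; leave the spare bolt, washer and carton alone.

Things in the scene. Friction and masses are not known exactly. Their poses are not given: they have to be found in the camera images.
- fixture: Fixed grey bolt cradle, base 310 x 64 x 8 mm. Origin: on the counter under the star wheel's nominal place; x points along it from wheel housing to jaw, bolt and end stop (the closing direction), z up. Base x -75..235 mm; V rest x 135..185; end stop face x 207 mm. The grey wheel housing (110 x 56 mm, top z 99), with the jaw, is clamped on the base up to 5 mm either way along x of its nominal place.
- slot_nominal (a point): Nominal slot centre (cradle x -1, y 0, z 99 mm), fixed on the base: the real slot, with housing and wheel, lies up to 5 mm either way along x, unmeasured. Real slot 26 (x) x 14 (y) mm, rigid plate 4 mm thick (z 95..99). With the blade resting against its +x end (a full stroke, tip z 85), a gap for the next entry opens about 18.5 mm back, 2 mm to spare each way.
- axle_nominal (a point): Nominal wheel centre (shifts with the slot, whose +x end is 12 mm ahead of the axle, -x end 14 mm behind), z 50 mm; axle along y. 15 radial teeth, 24 degrees apart, tips at radius 42 (reach z 92), root 28, 6 mm thick, 12 wide; starts at any angle, maybe a tooth right under the blade. Tip at z 85 is deep enough. Tooth tops pushed to +x close the jaw 6 mm per tooth; 7 to 12 N.
- pad_face (a point): Centre of the front face of the round sprung pad (22 mm diameter) of the dark jaw block (24 x 40 x 56 mm); 45 mm above the counter, it faces the bolt's tip. The wheel moves the jaw and friction holds both where they are left; a blade dragged back in the teeth opens it again.
- pad (a joint): How far the sprung pad is pushed back into the jaw, m: 0 free (3 N preload), 0.014 bottomed; 0.5 N per mm.
- bolt: Steel hex bolt, shank 16 mm diameter, 70 mm long, hex head 24 mm across flats and 10 mm thick (80 mm in all), lying loose in the V rest. Origin: centre of the shank's free end, on its axis; x runs along the bolt to the head, which faces the end stop.
- bar: Adjusting bar standing in its stand: black rectangular handle 18 (x) x 24 (y) x 60 mm high, with a steel blade 6 (x) x 9 (y) mm reaching 32 mm below it. Origin: centre of the blade's tip; z up along the bar; handle from z 32 to 92 mm. Weight about 0.12 kg. The 6 mm blade thickness goes along the slot; grip the handle across its x faces, near z 55 mm, so that it does not swivel.
- stand: Fixed grey block 60 x 60 x 40 mm with a rectangular pocket 14 (x) x 16 (y) mm, 36 mm deep, in the middle of its top. Origin: centre of the underside, z up. The bar stands with its handle's foot on the top face, blade in the pocket, blade tip 8 mm above the counter.
- spare_bolt: Bystander: loose steel hex bolt, shank 20 mm thick, head 30 mm, about 103 mm long, lying on the counter; origin at its free end.
- washer: Bystander: loose steel washer, 44 mm across, 5 mm thick.
- carton: Bystander: cardboard carton 90 x 150 x 60 mm.

How it is judged:
On the way, in this order (a step that is already met when the one before it is completed fails the run):
1. the bar is lifted out of its stand (z of bar in the frame of stand above 0.045 m), for 0.1 s.
2. the bar's blade is in the slot, below the tooth tips (z of bar in the frame of fixture below 0.089 m and horizontal distance between bar and axle_nominal below 0.03 m), for 0.1 s.
3. the pad is pushed back 4 to 10 mm (value of joint pad between 0.004 and 0.01 m), for 0.2 s.
At the end, for the whole second after the job is handed in: The pad is pushed back 4 to 10 mm, the bolt lies straight in the V rest with its head against the end stop (within 2 mm), and the bar stands upright (within 0.1 rad) fully home in its stand (blade tip within 3 mm of its home height), released and at rest (all of step 3 and x of bolt in the frame of fixture between 0.125 and 0.129 m and angle between the x axis of bolt and the x axis of fixture, either way round below 0.1 rad and horizontal distance between bar and stand below 0.009 m and z of bar in the frame of stand below 0.011 m and angle between bar's own z axis and vertical below 0.1 rad and linear speed of bar below 0.02 m/s and velocity of joint pad below 0.002 m/s); the robot touches nothing.
It fails at once if the bar bears on the cradle or its wheel with more than 40 N (contact force between bar and fixture above 40 N).
It fails at once if the pad is pushed back over 12.5 mm (value of joint pad above 0.0125 m).
It fails at once if the gripper pushes on the cradle or jaw (contact force between any of the fingers, the arm and fixture above 3 N).
It fails at once if the robot pushes the bolt (contact force between any of the fingers, bar and bolt above 1 N).
It fails at once if a bystander is moved over 15 mm (distance of any of spare_bolt, washer, carton from where it was at the start of the episode above 0.015 m).
It also fails if it takes over 72 s, if anything falls off the work surface, if the arm or the gripper's body presses on something with over 40 N, if the wrist force passes 120 N, or if a joint passes its speed limit or range.

### The arm

A 6-joint arm with a two-finger parallel gripper is mounted at the origin on the work surface. World frame = base frame: x ahead of the robot, y to its left, z up, the work surface at z = 0. Lengths are in m, angles in rad, forces in N, time in s.
With the tool pointing down it reaches from about 0.275 to 0.875 m from the base axis. Payload 12.5 kg.
Tool frame: the origin (TCP) lies at the very end of the fingers, on their centre line; the grasp point (between the pads) lies 19 mm behind it; z points along the fingers, y is the line along which they close (so a half turn about z gives the same grasp; the last joint's range is limited). The gripper opens to 85 mm and grips with 20 to 120 N. Pads are 22 mm wide; open, the fingers measure 114 mm over their backs; the gripper's body (76 mm by 85 mm) begins 54 mm behind the grasp point. The pads swing forward as they close: fully open they stand 13 mm farther back than shut.
Start: joints at [1.1, 0.351, 1.652, -0, 1.139, -0.085], TCP at [0.207, 0.51, 0.231] pointing down, gripper open.
Joint ranges: [-2.75, 2.75], [-0.79, 2.1], [0.01, 2.65], [-1.57, 4.71], [0.07, 3.14], [-2.87, 2.87]. Speed limits (rad/s): [2.22, 2.22, 2.79, 3.14, 3.14, 3.14].

### API

Orientations are given as a 3x3 rotation matrix whose columns are the frame's x, y, z axes.
In Python, from bench import manip gives the robot as it stands. Calls block until the motion is done:
- manip.move_ptp(position, orientation): joint-space move of the TCP to a pose.
- manip.move_l(position, attitude=None, max_speed=0.15): straight line of the TCP; attitude=None keeps the orientation; max_speed is the mean speed in m/s.
- manip.move_j(angles): joint-space move.
- manip.set_gripper(opening, effort=None): opening from 0.0 (shut) to 1.0 (fully open); effort is the grip in N (None keeps the last); returns when the fingers have stopped.
- manip.dwell(seconds).
- manip.inverse_kinematics(position, orientation): joint angles nearest the present ones, or None.
- manip.grab_frame(name): name is "scene" or "top" or "wrist"; returns (picture, depth): 480x640x3 uint8, red, green, blue; 480x640 float32, m along the optical axis (not along the pixel's ray), 0 where there is no reading.
- manip.get_calibration(name): a dict with "camera_matrix" (3x3 intrinsics, pixels), "k1" (the pictures are not rectified: a ray, as slopes to the right and down, at radius r is drawn at 1 + k1 r^2 times it, then the intrinsics apply), "R" (3x3) and "t" (3): a world point X has camera coordinates R X + t. Camera axes: x right, y down, z forward; pixel columns grow to the right and rows downward; lengths in m; the calibration is good to about 2 mm. A picture is of the moment at which its call begins: read the wrist's pose just before it. get_calibration takes no time and is no camera call; for the wrist camera it gives the pose at the moment of the call.
A pose or a line that the arm cannot do raises manip.Unreachable and nothing moves.
- manip.sign_off(): hands the job in; it is judged then, once.
Trained networks look in the newest picture that a camera, given by its name, has taken for a name from the list of things; names that differ only in an ending like _2 or _b are one class to them, and where a whole thing is asked for, a point or a joint stands for the part that bears it (a point fixed in the world has none). Each returns a list of dicts, best first, with "confidence" (0 to 1); they miss things now and then, are a little off and sometimes report something else, mostly with a low value. They report only what shows in the picture. A call takes as long as a camera call.
- manip.look_for(camera, name): "at" ([x, y, z] in m, in world coordinates, good to about 4 mm: the middle of the surface that is visible of it).
Readings, each from a call of its own:
- manip.current_time(): time.
- manip.current_qpos(): joint angles.
- manip.current_joint_vel(): joint speeds.
- manip.current_joint_torque(): joint torques, N m.
- manip.current_ee_pos(): TCP position.
- manip.current_tcp_rot(): TCP orientation.
- manip.current_force(): force on the tool from outside, world axes, zero at the start.
- manip.current_ft_torque(): the same for the moment, N m.
- manip.current_grip_width(): opening from 0.0 (shut) to 1.0 (fully open).
- manip.current_grip_force(): force on a finger pad.
Only numpy, scipy, OpenCV 4.12 (cv2) and the standard library are available. Lean on these libraries where they do the work, as an engineer would, in place of code of your own. Each camera call takes 0.05 s, during which the arm holds its last target. There are 200 camera calls.

## Working session

There is one attempt and no reset: what is moved stays moved. The work goes in short steps, each a Python script; the robot and the scene stay as the last script left them, time stands still between calls to the robot, and variables do not carry over. Pictures are saved under pics/ and viewed, at most 10 in all, crops included, and the job is handed in when it is done.

```bash
ls; mkdir -p pics
cat > h.py <<'E'
from bench import manip as m
import numpy as np, cv2
def deproj(cal,dep,u,v):
    K=np.array(cal["camera_matrix"]);k=cal["k1"]
    p=np.stack([(u-K[0,2])/K[0,0],(v-K[1,2])/K[1,1]],-1).astype(float); q=p.copy()
    for _ in range(8): q=p/(1+k*(q**2).sum(-1,keepdims=True))
    z=dep[v,u][...,None]; c=np.concatenate([q*z,z],-1)
    return (c-np.array(cal["t"]))@np.array(cal["R"])
def cloud(cal,dep):
    v,u=np.mgrid[0:480,0:640]; return deproj(cal,dep,u,v)
E
python3 - <<'E'
from h import *
for c in ["scene","top"]:
    cal=m.get_calibration(c); p,d=m.grab_frame(c); cv2.imwrite(f"pics/{c}.png",p[...,::-1]); np.savez(f"{c}.npz",p=p,d=d,**{k:np.array(cal[k]) for k in("camera_matrix","k1","R","t")})
    print(c,-np.array(cal["R"]).T@cal["t"])
    for n in ["fixture","slot_nominal","pad_face","bolt","bar","stand","spare_bolt","washer","carton"]:
        try: print(n,[(np.round(o["at"],3),round(o["confidence"],2)) for o in m.look_for(c,n)[:3]])
        except Exception as e: print(n,e)
print(m.current_time())
E
```

```text
pics
scene [ 1.2885475  -0.42428795  0.65263171]
fixture [(array([ 0.568, -0.03 ,  0.054]), 0.79)]
slot_nominal [(array([ 0.567, -0.03 ,  0.047]), 0.92)]
pad_face []
bolt [(array([0.51 , 0.113, 0.051]), 0.85)]
bar [(array([ 0.489, -0.317,  0.077]), 0.62)]
stand [(array([ 0.704, -0.211,  0.006]), 0.62), (array([ 0.567, -0.029,  0.049]), 0.61)]
spare_bolt [(array([ 0.729, -0.095,  0.016]), 0.67), (array([ 0.569, -0.029,  0.05 ]), 0.58)]
washer [(array([ 0.706, -0.212,  0.004]), 0.81)]
carton [(array([0.648, 0.278, 0.06 ]), 0.94)]
top [ 0.45573152 -0.00429946  0.97099261]
fixture [(array([0.534, 0.014, 0.064]), 0.69)]
slot_nominal [(array([0.533, 0.018, 0.062]), 0.66)]
pad_face [(array([0.524, 0.057, 0.05 ]), 0.54)]
bolt [(array([0.507, 0.118, 0.05 ]), 0.69)]
bar [(array([0.525, 0.06 , 0.047]), 0.58), (array([ 0.484, -0.308,  0.097]), 0.5), (array([0.631, 0.304, 0.062]), 0.26)]
stand [(array([ 0.474, -0.3  ,  0.038]), 0.59), (array([ 0.48 , -0.308,  0.096]), 0.42)]
spare_bolt [(array([ 0.718, -0.091,  0.024]), 0.74)]
washer [(array([ 0.701, -0.211,  0.004]), 0.85), (array([0.532, 0.017, 0.062]), 0.67)]
carton [(array([0.629, 0.302, 0.06 ]), 0.57)]
1.0
```

View pics/top.png

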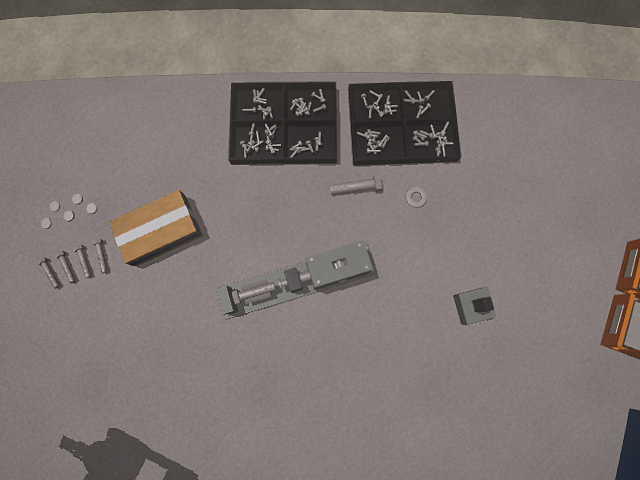

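View pics/scene.png

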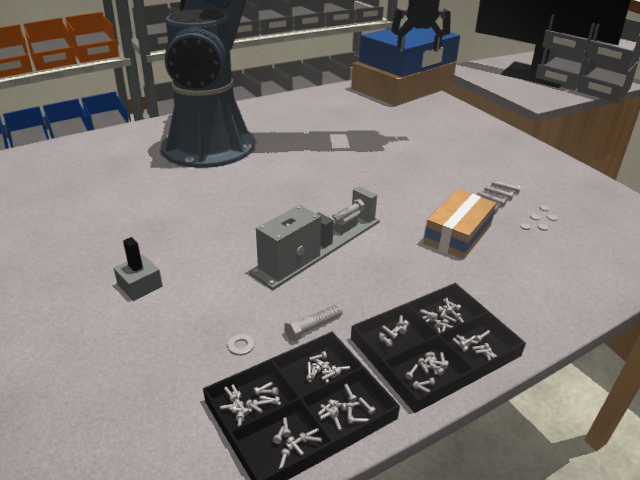

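Run:
```python
from h import *
for c in ["top","scene"]:
    z=np.load(c+".npz"); P=cloud(z,z["d"]); P[z["d"]==0]=np.nan
    X,Y,Z=P[...,0],P[...,1],P[...,2]
    def rect(name,mask):
        q=P[mask][:,:2].astype(np.float32)
        if len(q)<10: print(name,len(q));return
        r=cv2.minAreaRect(q); print(c,name,len(q),np.round(r[0],4),np.round(r[1],4),round(r[2],1),"z",np.nanmedian(P[mask][:,2]).round(4))
    fx=(abs(X-.53)<.12)&(Y>-.2)&(Y<.22)
    rect("housing top",fx&(abs(Z-.099)<.006))
    rect("base top",fx&(abs(Z-.008)<.003))
    st=(abs(X-.48)<.07)&(abs(Y+.3)<.07)
    rect("stand top",st&(abs(Z-.040)<.005)); rect("bar top",st&(Z>.09)&(Z<.12))
```

```text
top housing top 1750 [ 0.5559 -0.0474] [0.0558 0.1103] 16.1 z 0.0987
top base top 1605 [0.5292 0.0318] [0.3733 0.2236] 87.3 z 0.0077
top stand top 712 [ 0.4791 -0.3146] [0.0595 0.0619] 12.7 z 0.0395
top bar top 143 [ 0.4799 -0.314 ] [0.0247 0.0186] 10.3 z 0.0994
scene housing top 1228 [ 0.5576 -0.0472] [0.0593 0.1144] 16.2 z 0.0996
scene base top 1040 [0.541  0.0218] [0.4023 0.2068] 87.8 z 0.0086
scene stand top 662 [ 0.4815 -0.3155] [0.066  0.0621] 14.6 z 0.0409
scene bar top 151 [ 0.4827 -0.3159] [0.0278 0.019 ] 14.1 z 0.0993
```

The top view shows the slot near (340,265), the jaw at (293,280), the bolt running towards (222,300), and the stand and bar at (475,305). The scene view agrees. Next I'll take one close wrist view each of the slot and the stand.

```bash
cat >> h.py <<'E'
def rot(deg):  # tool down, tool y at heading deg
    a=np.radians(deg); y=np.array([np.cos(a),np.sin(a),0]); z=np.array([0,0,-1.]); return np.stack([np.cross(y,z),y,z],1)
def save(n):
    cal=m.get_calibration("wrist"); p,d=m.grab_frame("wrist"); cv2.imwrite(f"pics/{n}.png",p[...,::-1])
    np.savez(n+".npz",p=p,d=d,**{k:np.array(cal[k]) for k in("camera_matrix","k1","R","t")})
    P=cloud(cal,d); P[d==0]=np.nan; return p,P
def rect(name,P,mask):
    q=P[mask][:,:2].astype(np.float32); r=cv2.minAreaRect(q)
    print(name,len(q),np.round(r[0],4),np.round(r[1],4),round(r[2],1),"z",np.nanmedian(P[mask][:,2]).round(4))
E
python3 - <<'E'
from h import *
R0=m.current_tcp_rot(); print(np.round(R0,2).tolist())
for a in (106,-74): print(a,[np.round(m.inverse_kinematics(p,rot(a)),2) for p in ([.556,-.047,.27],[.48,-.315,.25])])
a=106 if R0[:,1]@rot(106)[:,1]>0 else -74
J=m.inverse_kinematics([.556,-.047,.27],rot(a)); print(a)
m.move_ptp([.556,-.047,.27],rot(a)); print(m.current_time(),m.current_force())
p,P=save("w_slot"); X,Y,Z=np.moveaxis(P,-1,0)
rect("housing",P,(abs(Z-.099)<.004)&(np.hypot(X-.556,Y+.047)<.08))
c=m.get_calibration("wrist"); print(-np.array(c["R"]).T@c["t"],np.round(c["R"],2).tolist())
m.move_ptp([.48,-.315,.25],rot(a)); print(m.current_time())
p,P=save("w_stand"); X,Y,Z=np.moveaxis(P,-1,0)
st=np.hypot(X-.48,Y+.315)<.06
rect("stand",P,st&(abs(Z-.04)<.004)); rect("bar",P,st&(abs(Z-.1)<.004))
E
```

```text
[[-0.93, 0.38, 0.0], [0.38, 0.93, -0.0], [-0.0, -0.0, -1.0]]
106 [array([-0.17,  0.33,  1.58, -0.  ,  1.23, -2.02]), array([-0.66,  0.38,  1.57, -0.  ,  1.2 , -2.51])]
-74 [array([-0.17,  0.33,  1.58, -0.  ,  1.23,  1.12]), array([-0.66,  0.38,  1.57, -0.  ,  1.2 ,  0.63])]
106
3.3417 [-0.08463603  0.78928653  0.12979574]
housing 6943 [ 0.5575 -0.0463] [0.0571 0.1107] 16.6 z 0.0975
[ 0.48174096 -0.06711191  0.41092226] [[-0.28, 0.96, -0.0], [0.91, 0.26, 0.31], [0.29, 0.08, -0.95]]
4.475
stand 2687 [ 0.4813 -0.3143] [0.0607 0.0601] 13.4 z 0.0385
bar 571 [ 0.481  -0.3144] [0.0239 0.018 ] 15.5 z 0.0983
```

```bash
python3 -c "
import cv2,numpy as np
a=cv2.imread('pics/w_slot.png');b=cv2.imread('pics/w_stand.png')
cv2.imwrite('pics/both.png',cv2.resize(np.vstack([a,b]),(400,600)))"
```

```text
(no output)
```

View pics/both.png

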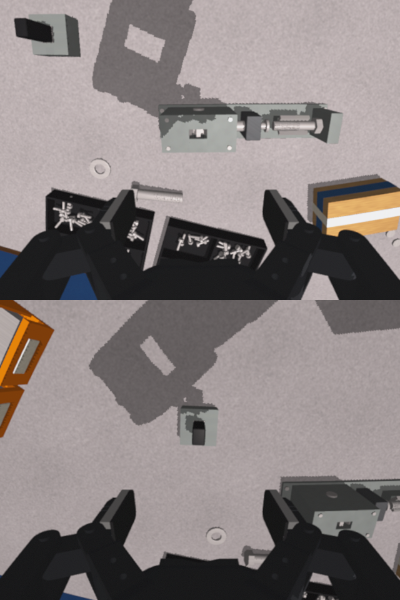

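The wrist view at (198,132) in the upper half shows the slot as a bright-walled hole. The bar stands in its stand at (198,432) in the lower half. I'll measure the slot, jaw and pad from the saved clouds.

Run:
```python
from h import *
for c in ["w_slot","w_stand","top","scene"]:
    z=np.load(c+".npz"); P=cloud(z,z["d"]); P[z["d"]==0]=np.nan
    X,Y,Z=np.moveaxis(P,-1,0); z0=np.nanmedian(Z[(np.hypot(X-.556,Y+.047)<.06)&(abs(Z-.099)<.006)])
    a=np.radians(106.3); o=np.array([.5567,-.0468])
    xf=(X-o[0])*np.cos(a)+(Y-o[1])*np.sin(a); yf=-(X-o[0])*np.sin(a)+(Y-o[1])*np.cos(a)
    top=(abs(Z-z0)<.003)&(abs(xf)<.065)&(abs(yf)<.035)
    print(c,"top x",np.percentile(xf[top],[.5,99.5]).round(4),"y",np.percentile(yf[top],[.5,99.5]).round(4))
    # hole: empty cells in top histogram
    # hole edges: top points along centre strips
    for nm,A,B in (("x",xf,yf),("y",yf,xf)):
        b0=0 
        s=np.sort(A[top&(abs(B)<.004)&(abs(A)<.03)]); d=np.diff(s)
        if len(d): i=d.argmax(); print("  gap",nm,s[i].round(4),s[i+1].round(4),"mid",((s[i]+s[i+1])/2).round(4))
    band=(abs(yf)<.006)
    for h0,h1,nm in((.05,.07,"jaw"),(.03,.056,"bolt"),(.056,.075,"stop?")):
        k=band&(Z>h0)&(Z<h1)&(xf>.057)&(xf<.24); s=np.sort(xf[k]); d=np.diff(s); j=np.where(d>.006)[0]
        print("  ",nm,len(s),np.round(s[[0,-1]],4) if len(s) else "",[(s[i].round(4),s[i+1].round(4)) for i in j])
    k=(Z>.0055)&(Z<.012)&(abs(yf)<.036)&(xf>-.1)&(xf<.25); print("  base x",np.percentile(xf[k],[.5,99.5]).round(4),"y",np.percentile(yf[k],[.5,99.5]).round(4))
z=np.load("w_slot.npz");im=z["p"][140:260,230:560,::-1];cv2.imwrite("pics/crop.png",cv2.resize(im,None,fx=2.4,fy=2.4,interpolation=cv2.INTER_CUBIC))
```

```text
w_slot top x [-0.0543  0.0549] y [-0.0286  0.0275]
  gap x -0.0139 0.0123 mid -0.0008
  gap y -0.0076 0.0068 mid -0.0004
   jaw 1427 [0.0632 0.2295] [(np.float64(0.1159), np.float64(0.1252))]
   bolt 1225 [0.0632 0.2108] [(np.float64(0.0767), np.float64(0.1038)), (np.float64(0.1159), np.float64(0.1251))]
   stop? 618 [0.076  0.2295] [(np.float64(0.0996), np.float64(0.1949))]
  base x [-0.0723  0.2305] y [-0.0308  0.0325]
w_stand top x [-0.0546  0.0548] y [-0.0252  0.0286]
  gap x -0.0125 0.0115 mid -0.0005
  gap y -0.0065 0.0072 mid 0.0003
   jaw 185 [0.0867 0.1411] [(np.float64(0.1001), np.float64(0.1107)), (np.float64(0.1169), np.float64(0.1251))]
   bolt 189 [0.1107 0.1421] [(np.float64(0.1169), np.float64(0.1244))]
   stop? 88 [0.0867 0.1001] []
  base x [-0.0732  0.1729] y [-0.0031  0.0329]
top top x [-0.0548  0.0541] y [-0.0259  0.0283]
  gap x -0.0143 0.0119 mid -0.0012
  gap y -0.0065 0.0072 mid 0.0004
   jaw 461 [0.0571 0.2301] [(np.float64(0.1155), np.float64(0.1251))]
   bolt 365 [0.0571 0.21  ] [(np.float64(0.0754), np.float64(0.1003)), (np.float64(0.1155), np.float64(0.125))]
   stop? 192 [0.0623 0.2301] [(np.float64(0.1037), np.float64(0.1126)), (np.float64(0.1143), np.float64(0.1958))]
  base x [-0.0728  0.2343] y [-0.0308  0.0335]
scene top x [-0.057   0.0536] y [-0.0299  0.0278]
  gap x -0.0151 -0.0011 mid -0.0081
  gap y -0.0062 0.0036 mid -0.0013
   jaw 205 [0.0794 0.2301] [(np.float64(0.0991), np.float64(0.1105)), (np.float64(0.1143), np.float64(0.1233))]
   bolt 168 [0.1114 0.2114] [(np.float64(0.1143), np.float64(0.1228)), (np.float64(0.1985), np.float64(0.2071))]
   stop? 108 [0.0794 0.2301] [(np.float64(0.0991), np.float64(0.1105)), (np.float64(0.1139), np.float64(0.1234)), (np.float64(0.1234), np.float64(0.1324)), (np.float64(0.1324), np.float64(0.191))]
  base x [-0.0744  0.2312] y [-0.0342  0.0293]
```

View pics/crop.png

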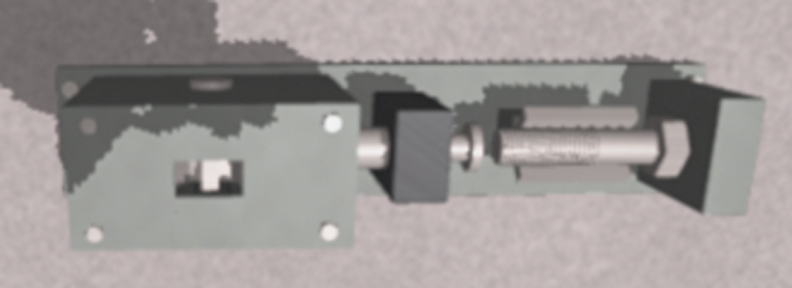

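The crop shows the slot at (175–243, 160–195) with a bright tooth inside it. The pad is at (475,148), just short of the bolt tip at (500,148). The slot is about centred at xf −1 mm and the pad gap is about 9 mm. Now I'll locate the tooth in the slot by depth, then grasp the bar.

```bash
cat >> h.py <<'E'
A=106.3; O=np.array([.5567,-.0468])
def F(xf,yf=0.):
    a=np.radians(A); return O+xf*np.array([np.cos(a),np.sin(a)])+yf*np.array([-np.sin(a),np.cos(a)])
def toF(X,Y):
    a=np.radians(A); return (X-O[0])*np.cos(a)+(Y-O[1])*np.sin(a), -(X-O[0])*np.sin(a)+(Y-O[1])*np.cos(a)
E
python3 - <<'E'
from h import *
for c in ["w_slot","top"]:
    z=np.load(c+".npz"); P=cloud(z,z["d"]); X,Y,Z=np.moveaxis(P,-1,0); xf,yf=toF(X,Y)
    k=(abs(yf)<.0055)&(abs(xf+.001)<.012)&(Z>.04)
    for x0 in np.arange(-.014,.013,.002):
        q=k&(xf>=x0)&(xf<x0+.002); print(c,round(x0,3),q.sum(),np.percentile(Z[q],[10,50,90]).round(4) if q.any() else "")
m.set_gripper(.6)
a=104; b=np.array([.4805,-.3143])
m.move_ptp([*b,.13],rot(a)); m.move_l([*b,.048],max_speed=.1)
m.set_gripper(0,100); print(m.current_time(),m.current_ee_pos(),m.current_grip_width(),m.current_grip_force(),m.current_force())
m.move_l([*b,.06],max_speed=.05);print(m.current_force())
m.move_l([*b,.2]); print(m.current_time(),m.current_force(),m.current_ee_pos(),m.current_ft_torque())
save("w_held")
E
```

```text
w_slot -0.014 9 [0.0835 0.0844 0.085 ]
w_slot -0.012 22 [0.0776 0.0807 0.0828]
w_slot -0.01 14 [0.0748 0.0756 0.0767]
w_slot -0.008 14 [0.0745 0.0751 0.0759]
w_slot -0.006 15 [0.0752 0.0757 0.0766]
w_slot -0.004 18 [0.0897 0.0906 0.0913]
w_slot -0.002 22 [0.0898 0.0903 0.0907]
w_slot 0.0 22 [0.09   0.0903 0.091 ]
w_slot 0.002 18 [0.0757 0.09   0.091 ]
w_slot 0.004 16 [0.075  0.0758 0.0769]
w_slot 0.006 14 [0.0751 0.0757 0.0764]
w_slot 0.008 15 [0.0743 0.0758 0.0774]
w_slot 0.01 16 [0.078  0.0803 0.0818]
w_slot 0.012 0 
top -0.014 5 [0.0801 0.0833 0.0846]
top -0.012 7 [0.0761 0.0797 0.0817]
top -0.01 7 [0.0746 0.0759 0.0774]
top -0.008 5 [0.0761 0.077  0.0786]
top -0.006 3 [0.0783 0.0794 0.0798]
top -0.004 6 [0.0927 0.0929 0.094 ]
top -0.002 7 [0.0913 0.0925 0.0933]
top 0.0 6 [0.0894 0.0909 0.0928]
top 0.002 9 [0.0749 0.0781 0.0854]
top 0.004 7 [0.0773 0.078  0.08  ]
top 0.006 6 [0.0752 0.0776 0.0781]
top 0.008 5 [0.076  0.0772 0.08  ]
top 0.01 1 [0.0832 0.0832 0.0832]
top 0.012 0 
6.875 [ 0.48077841 -0.31449624  0.04865397] 0.19374011184440376 97.40290760993958 [-0.72764758  0.73073381  6.07245875]
[ 0.64981761  0.34320516 -0.4300889 ]
8.35 [ 0.19193104 -0.53955049 -1.05673893] [ 0.48011112 -0.31398135  0.19903583] [0.04303876 0.05756625 0.0245741 ]
```

View pics/w_held.png

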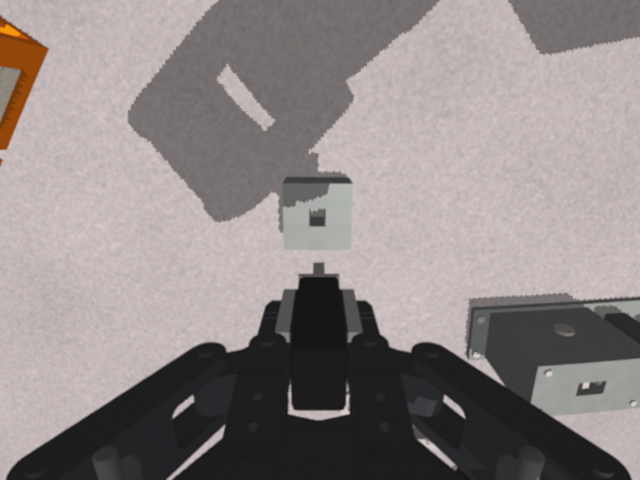

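The bar is held squarely and the pocket is clear. Depth shows a tooth nearly upright at xf ≈ −0.5 mm, so the gap behind it is at about −8 mm. I'll go there and feel down.

```bash
cat >> h.py <<'E'
TIP=.0405; YF=0.0
def go(xf,tip,v=.1,yf=None): m.move_l([*F(xf,YF if yf is None else yf),tip+TIP],max_speed=v)
def force():
    f=np.mean([m.current_force() for _ in range(3)],0); a=np.radians(A)
    return np.array([f[0]*np.cos(a)+f[1]*np.sin(a),-f[0]*np.sin(a)+f[1]*np.cos(a),f[2]])
def feel(x0,z0,x1,z1,base,lim,step=.001,v=.02):
    n=max(1,int(np.ceil(np.hypot(x1-x0,z1-z0)/step-1e-6))); log=[]
    for i in range(1,n+1):
        x,z=x0+(x1-x0)*i/n,z0+(z1-z0)*i/n
        go(x,z,v); f=force()-base; log.append((round(x*1e3,1),round(z*1e3,1),*f.round(1)))
        if np.abs(f).max()>lim: return False,(x,z),log
    return True,(x1,z1),log
E
python3 - <<'E'
from h import *
x0=-.0079
m.move_ptp([*F(x0),.112+TIP+.03],rot(A)); go(x0,.105,.05); m.dwell(.2)
base=force(); np.save("base.npy",base); print(m.current_time(),base,toF(*m.current_ee_pos()[:2]),m.current_ee_pos()[2]-TIP)
save("w_above")
ok,p,log=feel(x0,.105,x0,.085,base,6,.002); print(ok,p,log[-6:],m.current_time())
if not ok: go(p[0],p[1]+.004,.02)
E
```

```text
10.55 [ 0.10523936  0.05159582 -1.00166365] (np.float64(-0.007933368751178178), np.float64(-0.0001225366788522148)) 0.10526111910877436
True (-0.0079, 0.085) [(-7.9, 95.0, np.float64(0.5), np.float64(0.2), np.float64(0.0)), (-7.9, 93.0, np.float64(-0.2), np.float64(0.0), np.float64(0.6)), (-7.9, 91.0, np.float64(-0.1), np.float64(0.4), np.float64(-0.1)), (-7.9, 89.0, np.float64(-0.8), np.float64(0.0), np.float64(0.2)), (-7.9, 87.0, np.float64(0.0), np.float64(-0.3), np.float64(0.7)), (-7.9, 85.0, np.float64(1.8), np.float64(-0.3), np.float64(0.1))] 13.1
```

Run:
```python
from h import *
base=np.load("base.npy")
ok,p,log=feel(-.0079,.085,.0085,.085,base,22,.001)
for l in log: print([float(v) for v in l])
print(ok,p,toF(*m.current_ee_pos()[:2])[0],m.current_time())
```

```text
[-6.9, 85.0, 0.2, -0.6, -0.5]
[-6.0, 85.0, -3.0, 0.2, 0.1]
[-5.0, 85.0, -6.2, 0.5, -0.2]
[-4.0, 85.0, -7.4, 1.3, 0.4]
[-3.1, 85.0, -6.9, 0.2, 0.2]
[-2.1, 85.0, -8.0, 1.5, -0.6]
[-1.1, 85.0, -7.1, 1.3, -0.2]
[-0.2, 85.0, -8.0, 1.1, -0.7]
[0.8, 85.0, -8.1, 1.3, -0.2]
[1.7, 85.0, -8.5, 0.8, -1.0]
[2.7, 85.0, -7.3, 1.1, -1.3]
[3.7, 85.0, -8.7, 0.8, -1.7]
[4.6, 85.0, -8.3, -0.1, -2.6]
[5.6, 85.0, -9.8, 0.9, -2.0]
[6.6, 85.0, -9.0, 0.4, -1.5]
[7.5, 85.0, -9.0, -0.3, -2.7]
[8.5, 85.0, -8.9, 0.2, -2.0]
True (0.0085, 0.085) 0.007415252437099202 17.35
```

```bash
cat >> h.py <<'E'
def jaw():
    c=m.get_calibration("wrist"); p,d=m.grab_frame("wrist"); P=cloud(c,d); X,Y,Z=np.moveaxis(P,-1,0); x,y=toF(X,Y)
    k=(d>0)&(Z>.058)&(Z<.07)&(abs(y)<.012)&(x>.06)&(x<.18)
    b=(d>0)&(Z>.045)&(Z<.057)&(abs(y)<.004)&(x>.06)&(x<.2); s=np.sort(x[b]); j=np.where(np.diff(s)>.003)[0]
    h=(d>0)&(abs(Z-.0985)<.004)&(abs(y)<.02)&(x<.1)
    return "jaw",np.percentile(x[k],[2,98]).round(4),k.sum(),"gaps",[(s[i].round(4),s[i+1].round(4)) for i in j],"house end",np.percentile(x[h],99.5).round(4) if h.any() else None
E
python3 - <<'E'
from h import *
base=np.load("base.npy")
ok,p,log=feel(.0085,.085,.0115,.085,base,15,.0006)
for l in log: print([float(v) for v in l])
xa=toF(*m.current_ee_pos()[:2])[0]; print(ok,p,xa)
go(xa,.085,.02); go(xa,.105,.08); x=xa-.0185
go(x,.105,.08); m.dwell(.1); print(m.current_time(),jaw())
ok,p,log=feel(x,.096,x,.085,base,6,.0025)
for l in log: print([float(v) for v in l])
if not ok: go(p[0],p[1]+.004,.02)
print(ok,p,m.current_time())
E
```

```text
[9.1, 85.0, -9.0, 0.1, -1.8]
[9.7, 85.0, -9.1, 0.3, -1.3]
[10.3, 85.0, -8.3, -1.5, -1.5]
[10.9, 85.0, -11.2, -0.2, -2.0]
[11.5, 85.0, -14.9, 0.7, -3.0]
True (0.0115, 0.085) 0.00956771093198394
19.7333 ('jaw', array([0.0819, 0.1046]), np.int64(1263), 'gaps', [(np.float64(0.0826), np.float64(0.1127))], 'house end', np.float64(0.0548))
[-8.9, 93.8, -0.1, 0.5, 0.1]
[-8.9, 91.6, -0.9, 0.2, 0.1]
[-8.9, 89.4, 0.9, 0.3, -0.3]
[-8.9, 87.2, 0.4, 0.8, -0.7]
[-8.9, 85.0, -0.2, -0.5, 0.9]
True (np.float64(-0.00893228906801606), 0.085) 21.525
```

Run:
```python
from h import *
base=np.load("base.npy")
ok,p,log=feel(-.0089,.085,.0085,.085,base,20,.0015)
if ok: ok,p,l2=feel(.0085,.085,.0113,.085,base,16,.0007); log+=l2
for l in log: print([float(v) for v in l])
xa=toF(*m.current_ee_pos()[:2])[0]; print(ok,p,xa)
go(xa,.085,.02); go(xa,.105,.08); x=xa-.0185
go(x,.105,.08); m.dwell(.1); print(m.current_time(),jaw()); save("w2")
```

```text
[-7.5, 85.0, 0.8, -0.0, 0.3]
[-6.0, 85.0, -4.7, 0.4, 0.3]
[-4.5, 85.0, -6.1, 1.6, -0.6]
[-3.1, 85.0, -7.9, 1.2, -0.5]
[-1.7, 85.0, -6.9, 0.7, 0.4]
[-0.2, 85.0, -7.9, 1.2, 0.1]
[1.2, 85.0, -6.4, 1.9, -0.8]
[2.7, 85.0, -8.4, 1.5, -1.6]
[4.1, 85.0, -8.5, -0.4, -2.0]
[5.6, 85.0, -9.3, 0.0, -3.1]
[7.0, 85.0, -8.7, 0.4, -1.2]
[8.5, 85.0, -8.4, 0.8, -1.9]
[9.2, 85.0, -9.9, 0.7, -2.0]
[9.9, 85.0, -9.6, -0.0, -1.4]
[10.6, 85.0, -10.5, 0.3, -0.9]
[11.3, 85.0, -13.1, 0.4, -2.2]
True (0.0113, 0.085) 0.009515221007474973
26.6583 ('jaw', array([0.0874, 0.1107]), np.int64(1298), 'gaps', [(np.float64(0.0888), np.float64(0.1192))], 'house end', np.float64(0.0549))
```

Run:
```python
from h import *
z=np.load("w2.npz");cv2.imwrite("pics/w2c.png",z["p"][...,::-1])
```

```text
(no output)
```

View pics/w2c.png

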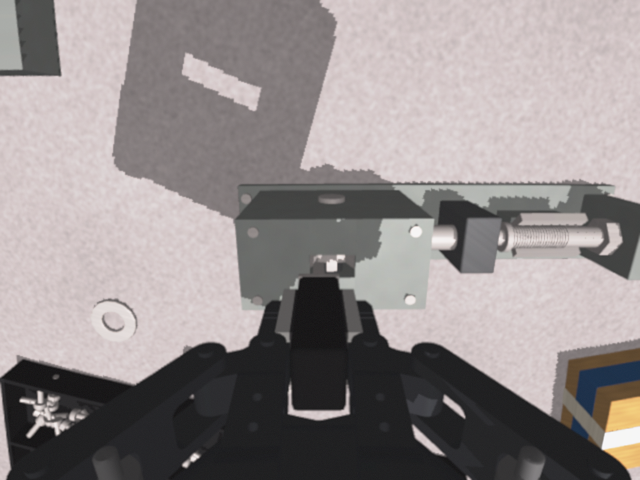

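The wrist picture shows the blade above the slot (335,262), and the jaw (478,243) has closed onto the bolt tip at about (503,238). The jaw has moved about 12 mm, so the pad is about 3 mm in. A partial third stroke, worth about 4 mm of jaw travel, should bring it to about 7 mm.

Run:
```python
from h import *
base=np.load("base.npy")
for c in("w_slot","w2"):
    z=np.load(c+".npz"); P=cloud(z,z["d"]); X,Y,Z=np.moveaxis(P,-1,0); x,y=toF(X,Y)
    st=(Z>.06)&(abs(y)<.01)&(x>.18)&(x<.24); print(c,"stop face",np.percentile(x[st],1).round(4))
    b=(abs(y)<.004)&(x>.08)&(x<.215)
    for q in np.arange(.096,.132,.0015):
        k=b&(x>=q)&(x<q+.0015); print((round(q,4),np.percentile(Z[k],80).round(3) if k.any() else None),end=" ")
    hd=b&(Z>.0545)&(x>.16); print("\nhead",np.percentile(x[hd&(x<.207)],[1,99]).round(4) if hd.any() else None)
x=toF(*m.current_ee_pos()[:2])[0]; x=-.0090
ok,p,log=feel(x,.096,x,.085,base,6,.0025)
print(ok,p)
if ok:
    ok,p,l2=feel(x,.085,.0044,.085,base,20,.0015); log+=l2
    for l in log: print([float(v) for v in l])
    print(ok,p,toF(*m.current_ee_pos()[:2])[0],jaw(),m.current_time())
```

```text
w_slot stop face 0.2082
(np.float64(0.096), np.float64(0.065)) (np.float64(0.0975), np.float64(0.065)) (np.float64(0.099), np.float64(0.064)) (np.float64(0.1005), None) (np.float64(0.102), None) (np.float64(0.1035), np.float64(0.05)) (np.float64(0.105), np.float64(0.05)) (np.float64(0.1065), np.float64(0.049)) (np.float64(0.108), np.float64(0.05)) (np.float64(0.1095), np.float64(0.049)) (np.float64(0.111), np.float64(0.054)) (np.float64(0.1125), np.float64(0.055)) (np.float64(0.114), np.float64(0.055)) (np.float64(0.1155), np.float64(0.007)) (np.float64(0.117), np.float64(0.006)) (np.float64(0.1185), np.float64(0.007)) (np.float64(0.12), None) (np.float64(0.1215), None) (np.float64(0.123), None) (np.float64(0.1245), np.float64(0.05)) (np.float64(0.126), np.float64(0.051)) (np.float64(0.1275), np.float64(0.051)) (np.float64(0.129), np.float64(0.051)) (np.float64(0.1305), np.float64(0.052)) (np.float64(0.132), np.float64(0.051)) 
head [0.1946 0.2051]
w2 stop face 0.208
(np.float64(0.096), np.float64(0.065)) (np.float64(0.0975), np.float64(0.065)) (np.float64(0.099), np.float64(0.065)) 
[... 750 characters left out ...]
305), np.float64(0.052)) (np.float64(0.132), np.float64(0.052)) 
head [0.1971 0.2069]
True (-0.009, 0.085)
[-9.0, 93.8, 0.6, -1.2, 1.0]
[-9.0, 91.6, -0.4, 0.3, -0.2]
[-9.0, 89.4, -0.9, 0.2, -0.2]
[-9.0, 87.2, 0.2, -0.6, 1.1]
[-9.0, 85.0, -0.3, -0.1, 0.1]
[-7.5, 85.0, 0.1, 0.7, 0.2]
[-6.0, 85.0, -5.5, 0.6, -1.0]
[-4.5, 85.0, -7.1, 0.1, -0.7]
[-3.0, 85.0, -7.6, 0.6, 0.5]
[-1.6, 85.0, -8.5, 1.2, -0.1]
[-0.1, 85.0, -9.6, 1.3, -0.1]
[1.4, 85.0, -9.1, 0.9, -0.8]
[2.9, 85.0, -9.5, 1.4, -1.8]
[4.4, 85.0, -10.4, 1.3, -3.3]
True (0.0044, 0.085) 0.003172015746185914 ('jaw', array([0.0912, 0.1148]), np.int64(1507), 'gaps', [(np.float64(0.0925), np.float64(0.1232))], 'house end', np.float64(0.0548)) 30.8
```

The bolt started about 3 mm off the stop and has now been slid home: head end at 0.207, stop face at 0.208. The pad is therefore only about 3 mm in, and finishing this stroke should give about 6 mm.

Run:
```python
from h import *
base=np.load("base.npy")
ok,p,log=feel(.0044,.085,.0098,.085,base,20,.0014)
if ok: ok,p,l2=feel(.0098,.085,.0114,.085,base,17,.0008); log+=l2
for l in log: print([float(v) for v in l])
xa=toF(*m.current_ee_pos()[:2])[0]; print(ok,p,xa)
go(xa,.085,.02); go(xa,.105,.08); go(xa-.0185,.105,.08); m.dwell(.1); print(m.current_time(),jaw()); save("w3")
z=np.load("w3.npz"); P=cloud(z,z["d"]); X,Y,Z=np.moveaxis(P,-1,0); x,y=toF(X,Y)
b=(abs(y)<.004)&(x>.08)&(x<.215)
for q in np.arange(.108,.134,.001):
    k=b&(x>=q)&(x<q+.001); print((round(q,4),float(np.percentile(Z[k],80).round(3)) if k.any() else None),end=" ")
hd=b&(Z>.0545)&(x>.16); print("\nhead",np.percentile(x[hd&(x<.207)],[1,99]).round(4)); st=(Z>.06)&(abs(y)<.01)&(x>.18)&(x<.24); print("stop",np.percentile(x[st],1))
cv2.imwrite("pics/w3c.png",cv2.resize(z["p"][170:300,220:640,::-1],None,fx=1.9,fy=1.9,interpolation=cv2.INTER_CUBIC))
```

```text
[5.8, 85.0, -10.5, 0.5, -2.9]
[7.1, 85.0, -11.1, 0.7, -3.0]
[8.4, 85.0, -11.0, 0.8, -2.8]
[9.8, 85.0, -9.8, 0.3, -1.6]
[10.6, 85.0, -11.3, 0.1, -0.6]
[11.4, 85.0, -13.4, 0.9, -2.0]
True (0.0114, 0.085) 0.009508591216519296
33.4333 ('jaw', array([0.0935, 0.1169]), np.int64(1294), 'gaps', [(np.float64(0.0941), np.float64(0.1245))], 'house end', np.float64(0.0548))
(np.float64(0.108), 0.065) (np.float64(0.109), 0.065) (np.float64(0.11), 0.065) (np.float64(0.111), 0.065) (np.float64(0.112), 0.065) (np.float64(0.113), 0.065) (np.float64(0.114), 0.064) (np.float64(0.115), 0.064) (np.float64(0.116), 0.065) (np.float64(0.117), 0.064) (np.float64(0.118), None) (np.float64(0.119), None) (np.float64(0.12), None) (np.float64(0.121), None) (np.float64(0.122), None) (np.float64(0.123), None) (np.float64(0.124), 0.054) (np.float64(0.125), 0.054) (np.float64(0.126), 0.054) (np.float64(0.127), 0.054) (np.float64(0.128), 0.054) (np.float64(0.129), 0.054) (np.float64(0.13), 0.052) (np.float64(0.131), 0.052) (np.float64(0.132), 0.052) (np.float64(0.133), 0.052) (np.float64(0.134), 0.051) 
head [0.1987 0.2067]
stop 0.2081025090846034
```

View pics/w3c.png

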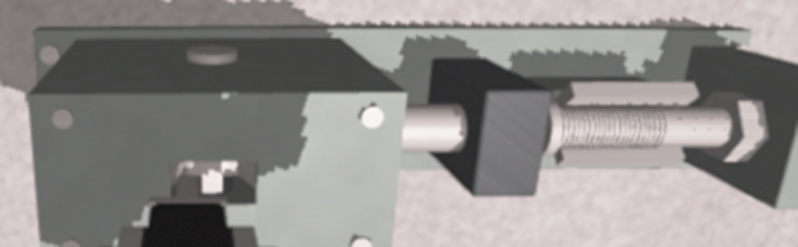

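The jaw has travelled about 17.5 mm and the bolt head is on the stop, so the pad is about 3.5–5.7 mm in. I'll add a small partial stroke, worth about 2.2 mm of jaw travel, to centre it in the window.

Run:
```python
from h import *
base=np.load("base.npy"); x=-.0090
ok,p,log=feel(x,.096,x,.085,base,6,.0025)
print(ok,p)
if ok:
    ok,p,l2=feel(x,.085,.0002,.085,base,20,.0013); log+=l2
    for l in log: print([float(v) for v in l])
    xa=toF(*m.current_ee_pos()[:2])[0]; print(ok,p,xa,jaw())
    go(xa-.0007,.085,.02); m.dwell(.1); print(force()-base); go(xa-.0007,.105,.06)
    m.dwell(.1); print(jaw(),m.current_time())
    # go back above stand
    m.move_l([*F(xa),.22],max_speed=.15); m.move_ptp([.4795,-.3143,.16],rot(104)); m.dwell(.1)
    print(m.current_time(),m.current_ee_pos()); p,P=save("w_back"); X,Y,Z=np.moveaxis(P,-1,0)
    rect("stand",P,(np.hypot(X-.48,Y+.315)<.05)&(abs(Z-.0395)<.005)); print(np.load("w_stand.npz")["d"].shape)
```

```text
True (-0.009, 0.085)
[-9.0, 93.8, -0.2, -0.5, 0.2]
[-9.0, 91.6, 0.3, 0.0, -0.1]
[-9.0, 89.4, -1.0, -0.7, -0.2]
[-9.0, 87.2, -0.2, -0.2, -0.5]
[-9.0, 85.0, -0.4, -0.7, 0.3]
[-7.8, 85.0, -0.3, -0.1, -0.8]
[-6.7, 85.0, -2.8, 0.2, -0.4]
[-5.5, 85.0, -7.7, 0.2, -0.9]
[-4.4, 85.0, -8.8, 1.2, -1.6]
[-3.2, 85.0, -9.8, 2.0, -0.6]
[-2.1, 85.0, -9.8, 2.0, 0.4]
[-0.9, 85.0, -11.1, 1.7, -0.1]
[0.2, 85.0, -10.1, 1.4, 1.0]
True (0.0002, 0.085) -0.0011764480864917201 ('jaw', array([0.0956, 0.119 ]), np.int64(1494), 'gaps', [(np.float64(0.0965), np.float64(0.1251))], 'house end', np.float64(0.0549))
[-2.10699826  0.08272764  0.47442839]
('jaw', array([0.0954, 0.1189]), np.int64(1297), 'gaps', [(np.float64(0.0963), np.float64(0.1251))], 'house end', np.float64(0.0547)) 38.3083
40.1583 [ 0.4802445  -0.31323823  0.16026246]
stand 5540 [ 0.4812 -0.3143] [0.0608 0.0602] 13.6 z 0.0384
(480, 640)
```

View pics/w_back.png

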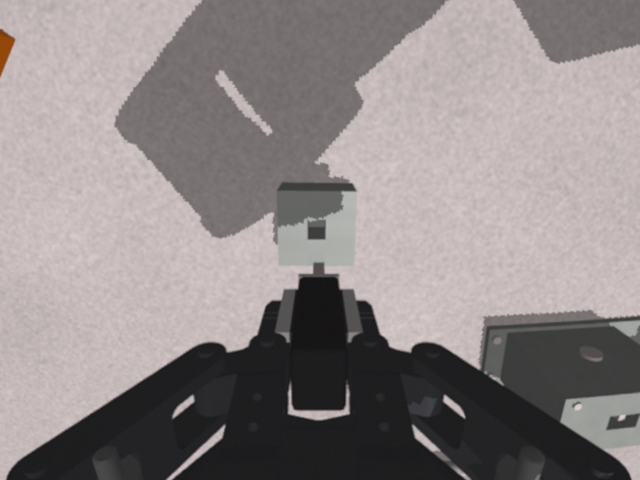

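The blade at (318,268) lines up with the pocket at (317,230). The jaw has moved 19.3 mm and held after the blade was withdrawn, so the pad is about 5–7 mm in. Now I'll put the bar back.

Run:
```python
from h import *
b=[.4807,-.3144]
m.move_l([*b,.095],max_speed=.1); m.dwell(.1); f0=force()
for z in [.085,.08,.075,.07,.065,.06,.056,.053,.051,.050,.0493,.0487,.0482]:
    m.move_l([*b,z],max_speed=.04); f=force()-f0; print(z,f.round(1))
    if np.abs(f).max()>6: break
print(m.current_ee_pos(),m.current_time())
if m.current_ee_pos()[2]<.0505:
    m.set_gripper(.55,20); m.dwell(.2); m.move_l([*b,.14],max_speed=.1); m.move_l([*b,.25]); m.dwell(.3)
    p,P=save("w_end"); X,Y,Z=np.moveaxis(P,-1,0); st=np.hypot(X-.48,Y+.315)<.05
    rect("stand",P,st&(abs(Z-.04)<.004)); rect("bar",P,st&(abs(Z-.1)<.004))
    p,d=m.grab_frame("top"); cal=m.get_calibration("top"); P=cloud(cal,d); X,Y,Z=np.moveaxis(P,-1,0); x,y=toF(X,Y)
    k=(Z>.058)&(Z<.07)&(abs(y)<.012)&(x>.06)&(x<.18); print("jaw",np.percentile(x[k],[2,98]))
    st=np.hypot(X-.48,Y+.315)<.05; rect("bar",P,st&(Z>.09)&(Z<.12))
    bb=(abs(y)<.004)&(x>.08)&(x<.215)
    for q in np.arange(.112,.134,.001):
        k=bb&(x>=q)&(x<q+.001); print((round(float(q),4),float(np.percentile(Z[k],80).round(3)) if k.any() else None),end=" ")
    print(m.current_time())
```

```text
0.085 [ 0.4  0.4 -0.1]
0.08 [0.3 0.2 0.7]
0.075 [ 0.6 -0.5  0.3]
0.07 [0.9 0.3 0.2]
0.065 [0.8 0.1 1.3]
0.06 [0.8 0.6 0.7]
0.056 [ 0.4 -0.2 -0.3]
0.053 [ 0.3 -0.3  0.4]
0.051 [ 0.6 -0.4 -0.3]
0.05 [0.7 0.4 0.6]
0.0493 [ 0.6  0.8 -0.1]
0.0487 [ 0.1 -0.3  0.7]
0.0482 [1.6 0.8 6.3]
[ 0.48075671 -0.31442458  0.04865968] 44.6333
stand 2707 [ 0.4812 -0.3144] [0.0604 0.0602] 13.5 z 0.0385
bar 557 [ 0.4806 -0.3142] [0.0232 0.0172] 14.4 z 0.0983
jaw [0.09575625 0.11890393]
bar 145 [ 0.4798 -0.3141] [0.0245 0.0189] 15.4 z 0.0993
(0.112, 0.069) (0.113, 0.066) (0.114, 0.069) (0.115, 0.067) (0.116, 0.066) (0.117, 0.066) (0.118, 0.065) (0.119, 0.064) (0.12, 0.05) (0.121, 0.05) (0.122, 0.052) (0.123, 0.052) (0.124, 0.05) (0.125, 0.055) (0.126, 0.054) (0.127, 0.057) (0.128, 0.054) (0.129, 0.052) (0.13, 0.051) (0.131, 0.053) (0.132, 0.051) (0.133, 0.053) (0.134, 0.053) 47.5833
```

```bash
python3 -c "
from h import *
print(m.sign_off())"
```

```text
the job is handed in; nothing more can be done
None
```

The job is handed in at about 48 s of the 72 s allowed: the pad is pushed back about 6 mm (camera estimate), the bolt is against the end stop, and the bar is released upright and home in its stand; the verdict was not shown.

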